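# Torque the jig clamp to the first click

### The job

Tighten the clamp nut under the red-gripped torque wrench: push its handle clockwise (seen from above) until the slip clutch clicks once, then stop at once so the nut is not over-tightened, and let go. Leave the blue-gripped wrench where it is.

Things in the scene. Friction and masses are not known exactly. Their poses are not given: they have to be found in the camera images.
- red_grip (a point): Middle of the wrench's red grip: level round bar 26 mm thick, 115 mm long, axis 91 mm above the table; the wrench is already on its nut. Frame: x level along the handle to the nut's upright axis, 150 mm off; z up; tightening carries the grip along +y (handle points roughly at the robot, grip moves to the robot's left). Free end 60 mm off in -x. The jig reaches 106 mm from the nut axis.
- red_nut (a joint): Clockwise angle of the red wrench's nut and wrench head, rad. Starts at 0 to 0.15; resistance grows with the angle, and it stays where it is left. The clutch clicks when it stands at about 0.40 (2.4 N m, some 16 N at mid-grip); beyond 0.55 it is over-tightened. Wrench head: 48 mm round, 108 mm high, on a 150 mm square jig with a rusty disc under a yellow strap.
- red_click (a joint): Clockwise slip of the red handle past the wrench head, rad. 0 until the set torque is reached; then resistance fades, and past 0.15 the handle jumps by itself to its end stop at 0.20 and stays: the click. More pushing then turns the nut on. From above, the thin 75 mm yellow pointer on the wrench head lies in line with the handle before the click and 11 degrees off it after.
- blue_grip (a point): Middle of the blue grip of the second, otherwise equal wrench, on an equal jig with a bright disc on legs instead of the rusty one; same frame as red_grip. Not to be used.

How it is judged:
At the end, for the whole second after the job is handed in: The red wrench has clicked (slip above 0.16 rad), its nut is tight but not over-tightened (0.30 to 0.55 rad) and still, and the blue grip is within 15 mm of its start (value of joint red_click above 0.16 rad and value of joint red_nut between 0.3 and 0.55 rad and velocity of joint red_nut below 0.05 rad/s and distance of blue_grip from where it was at the start of the episode below 0.015 m); the robot touches nothing.
It fails at once if The nut under the red wrench is over-tightened (past 0.55 rad) (value of joint red_nut above 0.55 rad).
It fails at once if The blue wrench is moved by more than 15 mm (distance of blue_grip from where it was at the start of the episode above 0.015 m).
It also fails if it takes over 40 s, if anything falls off the work surface, if the arm or the gripper's body presses on something with over 40 N, if the wrist force passes 120 N, or if a joint passes its speed limit or range.

### The arm

A 6-joint arm with a two-finger parallel gripper is mounted at the origin on the work surface. World frame = base frame: x ahead of the robot, y to its left, z up, the work surface at z = 0. Lengths are in m, angles in rad, forces in N, time in s.
With the tool pointing down it reaches from about 0.35 to 0.775 m from the base axis. Payload 5.5 kg.
Tool frame: the origin (TCP) lies on the centre line of the jaws, within the pads' length; the fingertips stand 11 mm ahead of it and the grasp point (between the pads) lies 8 mm behind it (env.nose_length is the distance from the TCP to the fingertips, in m); x points along the fingers, z is the direction in which the jaws open and shut, and the axes are right-handed (so a half turn about x gives the same grasp; the last joint's range is limited). The gripper opens to 85 mm and grips with 20 to 120 N. Pads are 22 mm wide; open, the fingers measure 114 mm over their backs; the gripper's body (76 mm by 85 mm) begins 54 mm behind the grasp point. The pads swing forward as they close: fully open they stand 13 mm farther back than shut.
Start: joints at [-1.489, 0.313, 0.046, 1.304, 0, 1.431], TCP at [0.126, -0.561, 0.212] pointing down, gripper open.
Joint ranges: [-2.76, 2.76], [-0.86, 1.69], [-1.03, 1.26], [-2.2, 2.34], [-1.47, 1.5], [-3.14, 3.14]. Speed limits (rad/s): [2.57, 2.57, 3.14, 3.14, 3.14, 3.14].

### API

Orientations are given as a unit quaternion [w, x, y, z].
In Python, from workcell import env gives the robot as it stands. The module is installed in compiled form; this text tells all that it offers.
- The arm moves only by the tool step_arm, never from a script. Its argument "moves" is a list that holds one entry, the list of rows, each a list of 7 numbers: the turn, a rotation vector about the tool's x, y, z in rad, then the shift along the tool's x, y, z in m, then the opening, from 0 (shut) to 1 (fully open). In form: [[[rx, ry, rz, tx, ty, tz, grip], ...]]. A call has 1 to 12 rows; each row is the pose to reach, as a shift and turn from the pose measured when the call began, along the tool's axes at that moment; what a row does not reach only later rows make up. A row lasts 1/10 s, in which the tool goes at most 50 mm and 8.59 degrees, less where a joint would pass 70% of its speed; a pose out of reach is approached as far as the arm can. A call with a gripper value outside its range is refused whole. The fingers move at their own pace and stop on an object; "force" is the grip in N (left out, the last holds). Time passes only in rows, so rows that repeat a pose let the fingers close. It gives the time, the measured TCP pose, the force and the opening at its end, in the units of the state.
- env.get_state(): the state, without advancing time (a new reading comes with each control period).
- env.read_camera(name): name is "side" or "top" or "wrist"; returns (picture, depth): 480x640x3 uint8, red, green, blue; 480x640 float32, m along the optical axis (not along the pixel's ray), 0 where there is no reading.
- env.get_calibration(name): a dict with "mtx" (3x3 intrinsics, pixels), "distortion" ([k1, k2, p1, p2, k3] as OpenCV has them; the pictures are not rectified), "camera_from_world" (4x4, takes a point from world to camera coordinates); the wrist camera has in their place "T_tool_cam" (4x4, takes a point from camera to tool coordinates, whose origin is the TCP and whose axes are the tool frame's). Camera axes: x right, y down, z forward; pixel columns grow to the right and rows downward; lengths in m; the calibration is good to about 2 mm. A picture is of the moment at which its call begins: read the wrist's pose just before it. get_calibration takes no time and is no camera call.
- env.hand_in(): hands the job in, once; it reports no verdict.
Trained networks look in the newest picture that a camera, given by its name, has taken for a name from the list of things; names that differ only in an ending like _2 or _b are one class to them, and where a whole thing is asked for, a point or a joint stands for the part that bears it (a point fixed in the world has none). Each returns a list of dicts, best first, with "confidence" (0 to 1); they miss things now and then, are a little off and sometimes report something else, mostly with a low value. They report only what shows in the picture. A call takes as long as a camera call.
- env.boxes_of(camera, thing): "uv" ([column, row] in pixels, amid what is visible of it).
- env.silhouettes(camera, thing): "mask" (480x640 bool, what is visible of it) and "uv" ([column, row] in pixels, amid what is visible of it).
The state is a dict: "clock": time; "joint_pos": joint angles; "qvel": joint speeds; "tau": joint torques, N m; "tcp_pos": TCP position; "orientation": TCP orientation; "wrist_force": force on the tool from outside, world axes, zero at the start; "ft_torque": the same for the moment, N m; "finger_gap": finger opening in m.
Only numpy, scipy, OpenCV 4.12 (cv2) and the standard library are available. Lean on these libraries where they do the work, as an engineer would, in place of code of your own. Each camera call takes 0.05 s, during which the arm holds its last target.

## Working session

There is one attempt and no reset: what is moved stays moved. The work goes in short steps, Python scripts to look and compute and a tool call to move; the robot and the scene stay as the last step left them, time stands still between calls to the robot, and variables do not carry over. Pictures are saved under pics/ and viewed, and the job is handed in when it is done.

Besides the shell and the picture viewer there is one more tool, called after "Emit:" by a JSON object that holds its "name" and its "arguments". step_arm: Moves the arm, as the interface text tells. Its arguments: {"type":"object","properties":{"moves":{"type":"array","items":{"type":"array","items":{"type":"array","items":{"type":"number"}}}},"force":{"type":"number"}},"required":["moves"]}

```bash
mkdir -p pics
python3 - <<'E'
from workcell import env
import cv2,numpy as np
s=env.get_state();print({k:np.round(v,3) for k,v in s.items()})
for c in ["side","top"]:
    im,d=env.read_camera(c);cv2.imwrite(f"pics/{c}0.png",im[:,:,::-1]);np.save(f"{c}_d.npy",d)
    for t in ["red_grip","blue_grip","red_nut"]:
        print(c,t,[(np.round(b["uv"]),round(b["confidence"],2)) for b in env.boxes_of(c,t)])
    print(env.get_calibration(c))
E
```

```text
{'clock': np.float64(0.0), 'joint_pos': array([-1.489,  0.314,  0.045,  1.304,  0.   ,  1.431]), 'qvel': array([-0.002,  0.001,  0.001,  0.   ,  0.001,  0.001]), 'tau': array([ 1.0000e-03, -4.8063e+01,  2.9854e+01,  1.9000e-02, -0.0000e+00,
       -0.0000e+00]), 'tcp_pos': array([ 0.126, -0.56 ,  0.211]), 'orientation': array([ 0.552,  0.442,  0.553, -0.441]), 'wrist_force': array([ 0.852,  0.351, -0.281]), 'ft_torque': array([0.   , 0.002, 0.003]), 'finger_gap': np.float64(0.085)}
side red_grip [(array([415., 178.]), 0.68)]
side blue_grip [(array([256., 380.]), 0.93)]
side red_nut [(array([399., 174.]), 0.6)]
{'mtx': array([[493.60652256,   0.        , 319.03831442],
       [  0.        , 493.60652256, 238.12514143],
       [  0.        ,   0.        ,   1.        ]]), 'distortion': array([-0.05147064,  0.        ,  0.        ,  0.        ,  0.        ]), 'camera_from_world': array([[-8.36418679e-01, -5.48090452e-01,  8.06505176e-04,
         4.47516426e-01],
       [-3.94970005e-01,  6.01726241e-01, -6.94207625e-01,
         2.97779874e-01],
       [ 3.80003276e-01, -5.80966770e-01, -7.19774356e-01,
         5.63114241e-01],
       [ 0.00000000e+00,  0.00000000e+00,  0.00000000e+00,
         1.00000000e+00]])}
top red_grip [(array([446., 254.]), 0.64)]
top blue_grip [(array([183., 286.]), 0.77)]
top red_nut [(array([439., 234.]), 0.56)]
{'mtx': array([[615.17676388,   0.        , 322.60873896],
       [  0.        , 615.17676388, 233.46074248],
       [  0.        ,   0.        ,   1.        ]]), 'distortion': array([0.01193286, 0.        , 0.        , 0.        , 0.        ]), 'camera_from_world': array([[-0.1324691 , -0.99118095,  0.00350293,  0.04130555],
       [-0.97003428,  0.12891506, -0.20594759,  0.56184494],
       [ 0.20367974, -0.03067966, -0.97855675,  1.01267358],
       [ 0.        ,  0.        ,  0.        ,  1.        ]])}
```

View pics/top0.png

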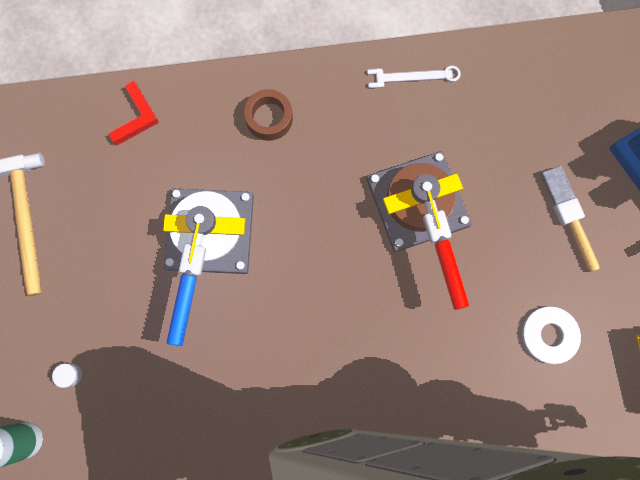

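View pics/side0.png

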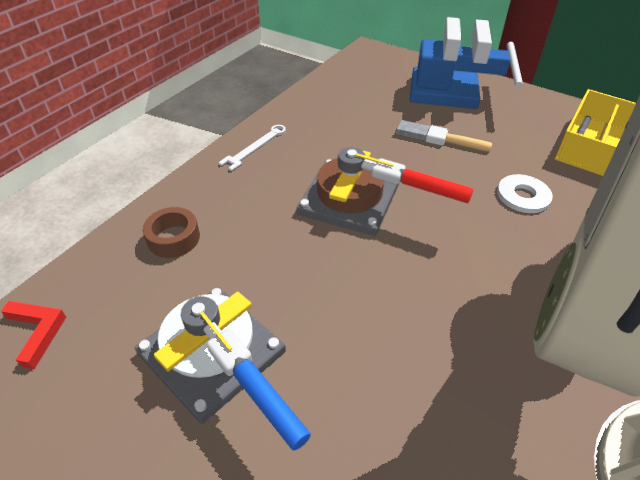

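The top picture shows the red wrench with its head at (427,187) and its grip from (440,240) to (462,305). The blue wrench is well to the left, at (183,310). Tightening moves the red grip to image left.

```bash
cat > h.py <<'E'
from workcell import env
import cv2,numpy as np
from scipy.spatial.transform import Rotation as R
def ray(c,uv,z):
    k=env.get_calibration(c);n=cv2.undistortPoints(np.array(uv,float).reshape(-1,1,2),k["mtx"],k["distortion"]).reshape(-1,2)
    T=np.linalg.inv(k["camera_from_world"]);d=np.c_[n,np.ones(len(n))]@T[:3,:3].T;o=T[:3,3]
    return o+d*((z-o[2])/d[:,2])[:,None]
def axis(m):
    v,u=np.nonzero(m);p=np.c_[u,v].astype(float);c=p.mean(0);w,V=np.linalg.eigh(np.cov((p-c).T));a=V[:,1];t=(p-c)@a
    return c+a*t.min(),c+a*t.max()
def redmask(im,box):
    h=cv2.cvtColor(im,cv2.COLOR_RGB2HSV);m=((h[...,0]<6)|(h[...,0]>174))&(h[...,1]>200)&(h[...,2]>90)
    b=np.zeros_like(m);u0,v0,u1,v1=box;b[v0:v1,u0:u1]=1;m=m&b
    n,l,s,_=cv2.connectedComponentsWithStats(m.astype(np.uint8));return l==1+np.argmax(s[1:,4])
def tool():
    s=env.get_state();q=s["orientation"];return s["tcp_pos"],R.from_quat([q[1],q[2],q[3],q[0]]),s
E
python3 - <<'E'
from h import *
for c,box,nut in [("top",(400,225,500,330),(427.5,186.5)),("side",(395,160,490,210),(351,154))]:
    im=cv2.imread(f"pics/{c}0.png")[:,:,::-1].copy();m=redmask(im,box);e=axis(m)
    E=ray(c,e,0.091);print(c,m.sum(),np.round(e,1),E.round(4),"len",np.linalg.norm(E[0]-E[1]),"mid",E.mean(0).round(4))
    N=ray(c,[nut],0.112)[0];print("nut",N.round(4), "dist",np.linalg.norm((N-E.mean(0))[:2]),"ang",np.degrees(np.arctan2(*(N-E.mean(0))[1::-1])), np.degrees([np.arctan2(*(E[i]-E[1-i])[1::-1]) for i in (0,1)]))
p,r,s=tool();print(r.as_matrix().round(3))
print(ray("top",[(369,180),(438,156),(469,222),(398,249)],0.02))
E
```

```text
top 926 [[442.4 240.6]
 [461.7 307.4]] [[ 0.5169 -0.2305  0.091 ]
 [ 0.4023 -0.2426  0.091 ]] len 0.11525176738056997 mid [ 0.4596 -0.2366  0.091 ]
nut [ 0.6079 -0.2169  0.112 ] dist 0.14964064785934245 ang 7.554156375890218 [   6.03957337 -173.96042663]
side 928 [[469.8 195.6]
 [402.9 175.2]] [[ 0.4022 -0.2396  0.091 ]
 [ 0.5156 -0.2267  0.091 ]] len 0.11410757391763854 mid [ 0.4589 -0.2331  0.091 ]
nut [ 0.6047 -0.2045  0.112 ] dist 0.14860417476402923 ang 11.096583344841966 [-173.53436587    6.46563413]
[[-0.     0.976  0.22 ]
 [ 0.     0.22  -0.976]
 [-1.     0.    -0.   ]]
[[ 0.65870277 -0.13235072  0.02      ]
 [ 0.68766281 -0.26601774  0.02      ]
 [ 0.55645877 -0.30029425  0.02      ]
 [ 0.52427038 -0.1649166   0.02      ]]
```

Emit:
{"name": "step_arm", "arguments": {"moves": [[[0.05,0,0,0,0.04,-0.02,0],[0.1,0,0,0,0.08,-0.04,0],[0.15,0,0,0,0.12,-0.06,0],[0.2,0,0,0,0.16,-0.08,0],[0.25,0,0,0,0.2,-0.1,0],[0.31,0,0,0,0.24,-0.12,0],[0.31,0,0,0,0.28,-0.14,0],[0.31,0,0,0,0.32,-0.16,0],[0.31,0,0,0,0.36,-0.18,0],[0.31,0,0,0,0.39,-0.193,0],[0.31,0,0,0,0.39,-0.193,0],[0.31,0,0,0,0.39,-0.193,0]]]}}

```text
clock: 1.6
tcp_pos: [0.4648, -0.2862, 0.2113]
orientation: [-0.478, -0.521, -0.478, 0.521]
wrist_force: [0.7, -0.6, 0.1]
finger_gap: 0.0
```

Run:
```python
from h import *
p,r,s=tool();print(s["clock"],p.round(4),s["joint_pos"].round(3),s["wrist_force"].round(2),s["finger_gap"],env.nose_length);print(r.as_matrix().round(3))
for c in ["side","wrist"]:
    im,d=env.read_camera(c);cv2.imwrite(f"pics/{c}1.png",im[:,:,::-1])
```

```text
1.6 [ 0.4648 -0.2862  0.2113] [-0.699  0.257 -0.031  1.283 -0.     2.529] [ 0.66 -0.59  0.11] 2.8877537980726402e-05 0.011
[[-0.     0.996 -0.086]
 [ 0.    -0.086 -0.996]
 [-1.    -0.001 -0.   ]]
```

View pics/side1.png

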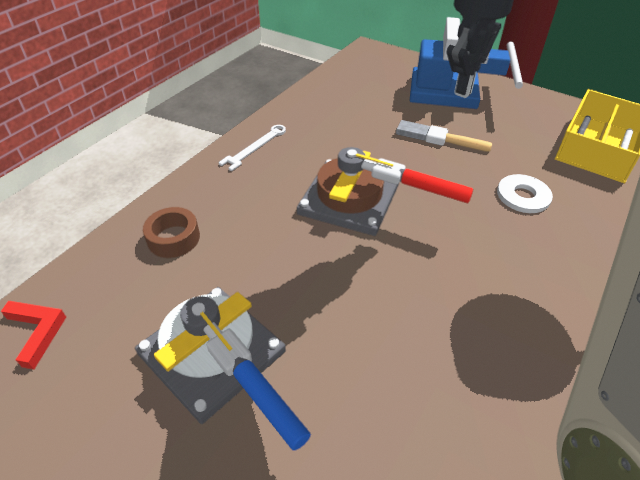

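View pics/wrist1.png

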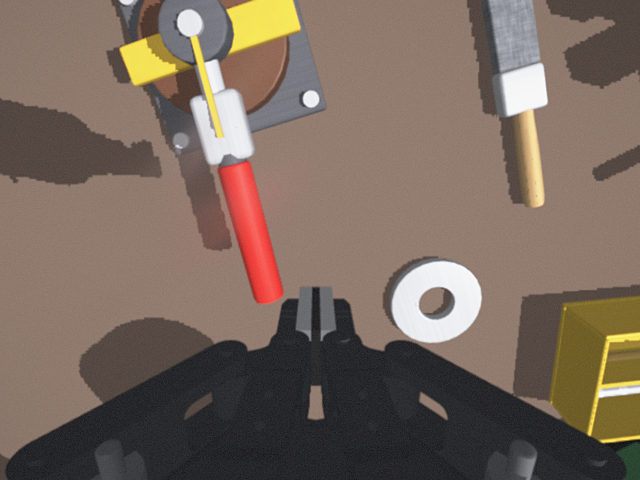

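The wrist picture shows the shut fingertips at (316,290), to the right of the red grip (220,165)-(268,300), with clear table below them. The pointer runs in line with the handle. I'll go down next.

Emit:
{"name": "step_arm", "arguments": {"moves": [[[0,0,0,0.04,0,0,0],[0,0,0,0.08,0,0,0],[0,0,0,0.11,0,0,0],[0,0,0,0.128,0,0,0],[0,0,0,0.128,0,0,0],[0,0,0,0.128,0,-0.01,0],[0,0,0,0.128,0,-0.01,0]]]}}

```text
clock: 2.4
tcp_pos: [0.465, -0.2772, 0.0848]
orientation: [0.478, 0.522, 0.477, -0.522]
wrist_force: [0.4, -0.0, 0.4]
finger_gap: -0.0002
```

Run:
```python
from h import *
p,r,s=tool();print(s["clock"],p.round(4),s["wrist_force"].round(2));print(r.as_matrix().round(3))
for c in ["side","wrist"]:
    im,d=env.read_camera(c);cv2.imwrite(f"pics/{c}2.png",im[:,:,::-1])
```

```text
2.4 [ 0.465  -0.2772  0.0848] [ 0.38 -0.02  0.37]
[[ 0.001  0.996 -0.089]
 [-0.001 -0.089 -0.996]
 [-1.     0.001  0.   ]]
```

View pics/side2.png

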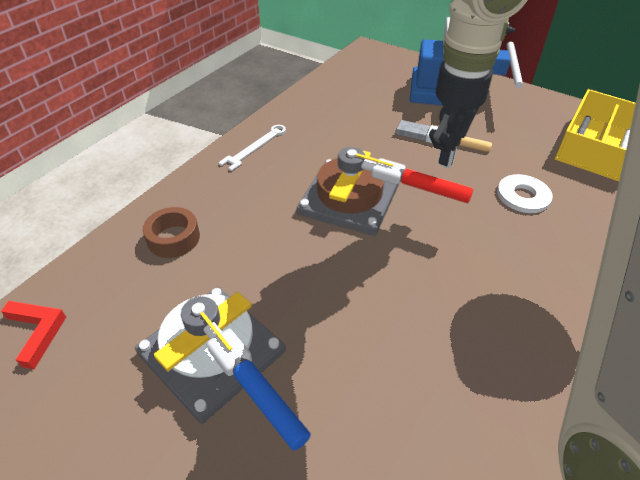

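View pics/wrist2.png

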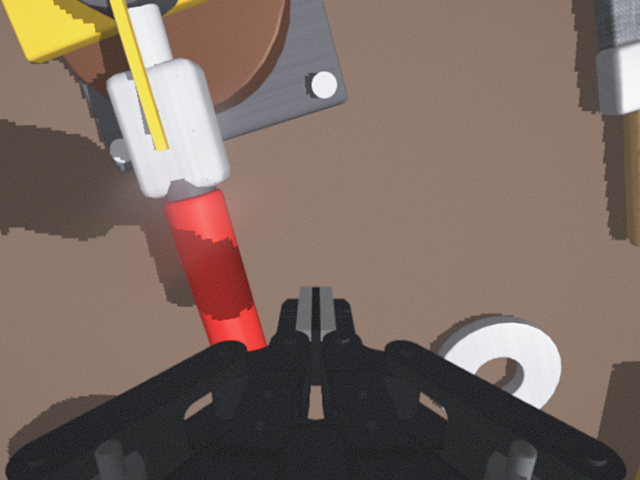

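Emit:
{"name": "step_arm", "arguments": {"moves": [[[0,0,0,0,0,-0.004,0],[0,0,0,0,0,-0.008,0],[0,0,0,0,-0.001,-0.012,0],[0,0,0,0,-0.001,-0.016,0],[0,0,0,0,-0.002,-0.02,0],[0,0,0,0,-0.002,-0.024,0],[0,0,0,0,-0.003,-0.028,0],[0,0,0,0,-0.003,-0.032,0],[0,0,0,0,-0.003,-0.032,0]]]}}

```text
clock: 3.4
tcp_pos: [0.4653, -0.2451, 0.0849]
orientation: [0.478, 0.522, 0.477, -0.521]
wrist_force: [0.1, 0.9, -0.4]
finger_gap: -0.0
```

```bash
cat > look.py <<'E'
from h import *
import sys
n=sys.argv[1]
p,r,s=tool();print(s["clock"],p.round(4),s["wrist_force"].round(2),s["ft_torque"].round(2))
w,_=env.read_camera("wrist");t,_=env.read_camera("side")
cv2.imwrite(f"pics/m{n}.png",np.hstack([cv2.resize(x,(400,300)) if 0 else x[60:400,120:520] for x in (w,)]+[cv2.resize(t[120:240,280:500],None,fx=1.8,fy=2.833)])[:,:,::-1])
for nm,im,box in (("side",t,(340,150,500,260)),):
    m=redmask(im,box);e=axis(m);E=ray(nm,e,0.091);E=E[np.argsort(E[:,0])];d=E[1]-E[0];print("grip",E.round(4).tolist(),"ang_axis",np.arctan2(d[1],d[0]).round(3),"free-end vs nut",np.arctan2(-0.211-E[0][1],0.606-E[0][0]).round(3))
E
python3 look.py 3
```

```text
3.4 [ 0.4653 -0.2451  0.0849] [ 0.12  0.87 -0.37] [-0.05  0.02  0.01]
grip [[0.4017, -0.2364, 0.091], [0.5157, -0.2272, 0.091]] ang_axis 0.081 free-end vs nut 0.124
```

View pics/m3.png

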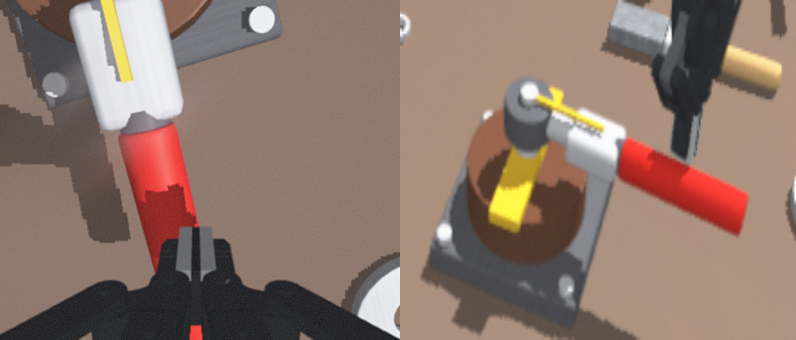

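Run:
```python
from h import *
t,d=env.read_camera("side");o=cv2.imread("pics/side0.png")
a=np.hstack([cv2.resize(x[130:230,340:490],None,fx=2.6,fy=4) for x in (o,t[:,:,::-1])])
cv2.imwrite("pics/s4.png",a)
w,dw=env.read_camera("wrist");p,r,s=tool();k=env.get_calibration("wrist");T=k["T_tool_cam"]
K=k["mtx"];print(T.round(3))
for (u,v) in [(316,300),(305,310),(330,310),(265,280),(290,300),(262,215)]:
    n=cv2.undistortPoints(np.array([[[u,v]]],float),K,k["distortion"])[0,0];z=dw[v,u]
    q=T[:3,:3]@np.array([n[0]*z,n[1]*z,z])+T[:3,3];print(u,v,w[v,u],z,q.round(4),(p+r.apply(q)).round(4))
cv2.imwrite("pics/w4.png",w[:,:,::-1])
t,dt=env.read_camera("top");cv2.imwrite("pics/t4.png",t[:,:,::-1])
```

```text
[[ 0.    -0.294  0.956 -0.163]
 [-0.001 -0.956 -0.294  0.076]
 [ 1.    -0.    -0.     0.001]
 [ 0.     0.     0.     1.   ]]
316 300 [26 30 33] 0.13941608 [-0.0366  0.012   0.0007] [ 0.4772 -0.2475  0.1216]
305 310 [103 104 107] 0.13262106 [-0.0438  0.0117 -0.0033] [ 0.4772 -0.2435  0.1288]
330 310 [103 104 106] 0.13283625 [-0.0436  0.0115  0.0058] [ 0.4763 -0.2525  0.1286]
265 280 [137  34  33] 0.15910791 [-0.0163  0.0113 -0.0214] [ 0.4785 -0.2254  0.1012]
290 300 [26 28 31] 0.14718798 [-0.0296  0.0084 -0.0097] [ 0.4746 -0.2368  0.1145]
262 215 [233  74  68] 0.14788647 [-0.0189  0.0409 -0.0211] [ 0.508  -0.2284  0.1039]
```

View pics/s4.png

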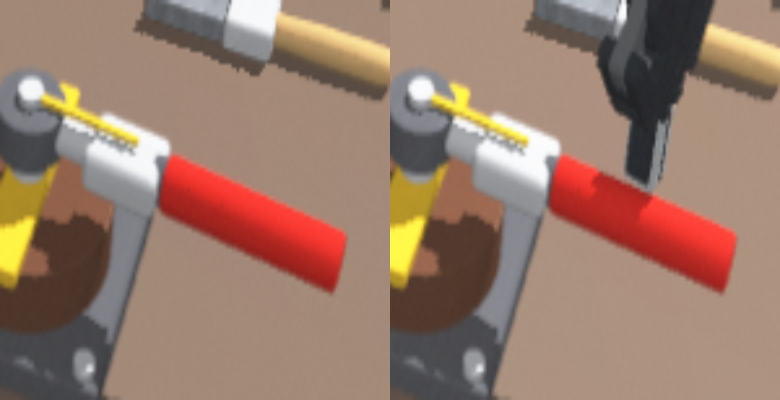

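View pics/w4.png

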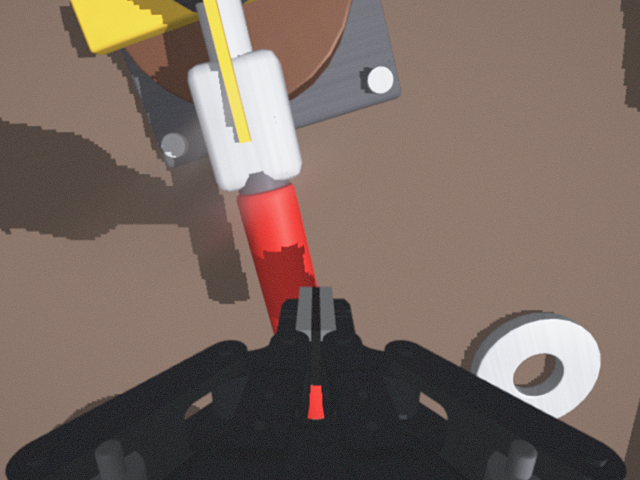

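View pics/t4.png

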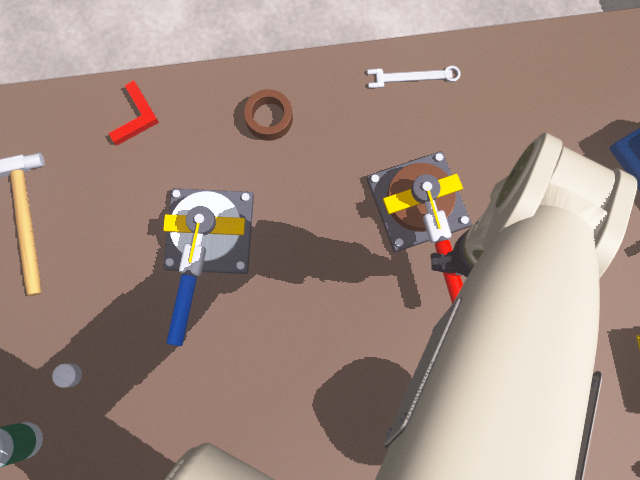

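The side picture shows the fingertip behind the bar (the bar hides the tip), just short of contact, and the force is still near zero. I'll go on in small steps and watch the force.

Emit:
{"name": "step_arm", "arguments": {"moves": [[[0,0,0,0,0,-0.003,0],[0,0,0,0,0,-0.006,0],[0,0,0,0,-0.001,-0.009,0],[0,0,0,0,-0.001,-0.012,0],[0,0,0,0,-0.001,-0.012,0]]]}}

```text
clock: 4.15
tcp_pos: [0.4654, -0.2332, 0.0849]
orientation: [0.478, 0.522, 0.477, -0.522]
wrist_force: [-0.7, -0.5, 0.6]
finger_gap: -0.0001
```

```bash
python3 look.py 5
```

```text
4.15 [ 0.4654 -0.2332  0.0849] [-0.71 -0.52  0.55] [-0.04 -0.03  0.  ]
grip [[0.4015, -0.2356, 0.091], [0.5154, -0.2259, 0.091]] ang_axis 0.085 free-end vs nut 0.12
```

View pics/m5.png

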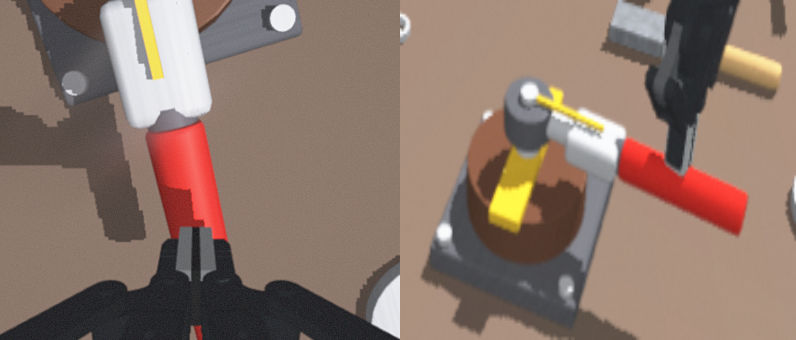

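Run:
```python
from h import *
t,d=env.read_camera("side");cv2.imwrite("pics/s6.png",cv2.resize(t[90:230,400:500],None,fx=5,fy=4,interpolation=0)[:,:,::-1])
k=env.get_calibration("side");Ti=np.linalg.inv(k["camera_from_world"])
for u,v in [(433,174),(433,177),(434,179),(432,182),(436,170),(437,165),(434,185),(425,178),(460,190),(460,230)]:
    n=cv2.undistortPoints(np.array([[[u,v]]],float),k["mtx"],k["distortion"])[0,0];z=d[v,u]
    print(u,v,t[v,u],z,(Ti@[n[0]*z,n[1]*z,z,1])[:3].round(4))
```

```text
433 174 [41 43 48] 0.7774305 [ 0.4627 -0.2181  0.1226]
433 177 [37 39 41] 0.7775224 [ 0.4609 -0.2153  0.1193]
434 179 [60 64 66] 0.78552526 [ 0.4602 -0.2206  0.112 ]
432 182 [187  41  35] 0.79661304 [ 0.4636 -0.2245  0.1015]
436 170 [39 41 46] 0.7680053 [ 0.459  -0.2171  0.1329]
437 165 [38 39 43] 0.74465466 [ 0.4552 -0.204   0.1527]
434 185 [188  41  36] 0.7991842 [ 0.4595 -0.2254  0.0965]
425 178 [186  40  35] 0.80088955 [ 0.4767 -0.2255  0.1033]
460 190 [244  57  48] 0.7845861 [ 0.4181 -0.2322  0.1005]
460 230 [172 147 127] 0.86687905 [ 0.4051 -0.2553 -0.0021]
```

View pics/s6.png

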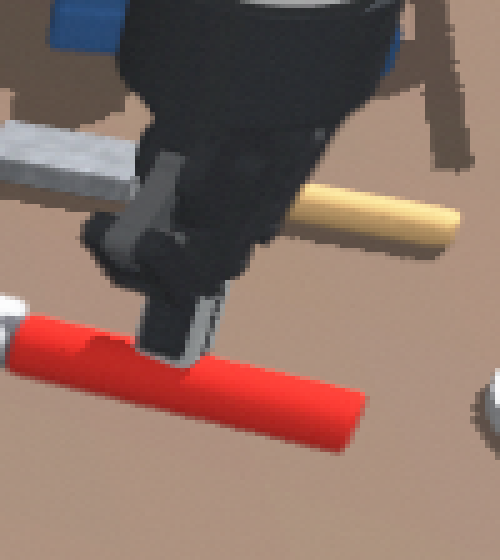

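The side depth puts the shut fingertips at z≈0.112 with the TCP at 0.085, so the real tip is about 27 mm behind the reported TCP and not 11 mm ahead. The fingers passed just over the bar without touching it. I'll back off, go 37 mm lower and push again.

Emit:
{"name": "step_arm", "arguments": {"moves": [[[0,0,0,0,0,0.016,0],[0,0,0,0,0,0.032,0],[0,0,0,0,0,0.05,0],[0,0,0,0,0,0.05,0],[0,0,0,0,0,0.05,0],[0,0,0,0.018,0,0.05,0],[0,0,0,0.036,0,0.05,0],[0,0,0,0.036,0,0.05,0],[0,0,0,0.036,0,0.05,0]]]}}

```text
clock: 5.2
tcp_pos: [0.4608, -0.2831, 0.049]
orientation: [-0.478, -0.522, -0.477, 0.522]
wrist_force: [-0.1, 0.6, -0.1]
finger_gap: 0.0002
```

```bash
python3 look.py 7;python3 - <<'E'
from h import *
t,d=env.read_camera("side");cv2.imwrite("pics/s7.png",cv2.resize(t[90:230,380:500],None,fx=5,fy=4,interpolation=0)[:,:,::-1])
E
```

```text
5.2 [ 0.4608 -0.2831  0.049 ] [-0.08  0.55 -0.09] [-0.01  0.01  0.  ]
grip [[0.4016, -0.236, 0.091], [0.5161, -0.2287, 0.091]] ang_axis 0.064 free-end vs nut 0.122
```

View pics/s7.png

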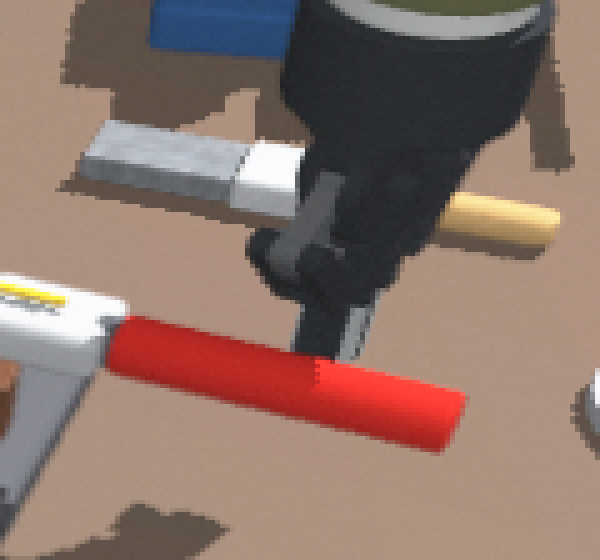

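View pics/m7.png

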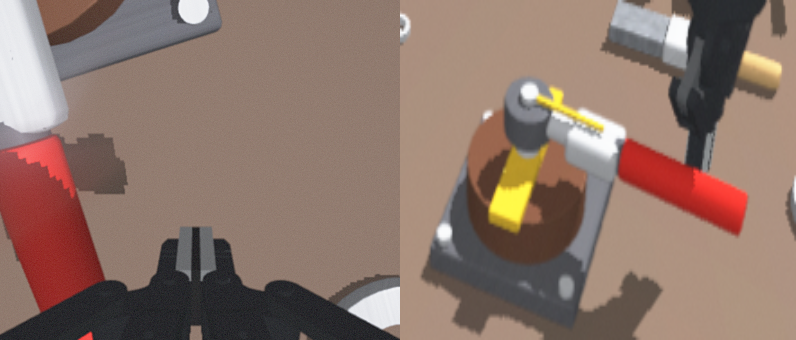

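Emit:
{"name": "step_arm", "arguments": {"moves": [[[0,0,0,0,0,-0.004,0],[0,0,0,0,0,-0.008,0],[0,0,0,0,0,-0.012,0],[0,0,0,0,0,-0.016,0],[0,0,0,0,0,-0.02,0],[0,0,0,0,0,-0.024,0],[0,0,0,0,0,-0.028,0],[0,0,0,0,0,-0.032,0]]]}}

```text
clock: 6.15
tcp_pos: [0.4629, -0.2561, 0.0503]
orientation: [-0.479, -0.519, -0.474, 0.525]
wrist_force: [-9.7, -14.0, 0.6]
finger_gap: -0.0001
```

```bash
python3 look.py 8
```

```text
6.15 [ 0.4629 -0.2561  0.0503] [ -9.75 -14.03   0.61] [-2.67  1.93  0.18]
grip [[0.4007, -0.2279, 0.091], [0.5158, -0.2232, 0.091]] ang_axis 0.041 free-end vs nut 0.082
```

View pics/m8.png

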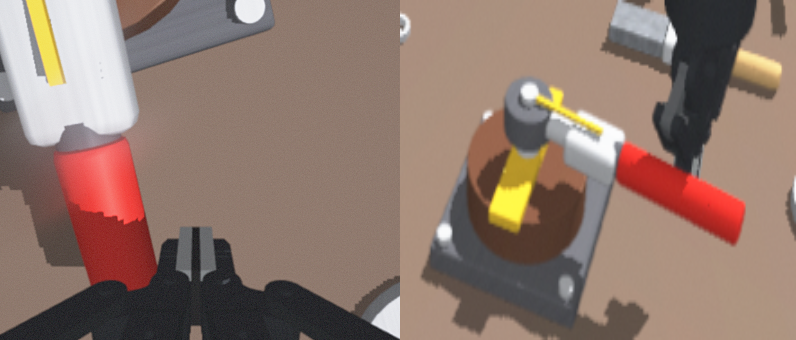

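Contact: about 17 N, the grip has begun to turn by roughly 0.04 rad, and the arm yields about 5 mm under load. There is some sideways friction too, so I'll bias the push toward -x to follow the arc.

Emit:
{"name": "step_arm", "arguments": {"moves": [[[0,0,0,0,-0.002,-0.005,0],[0,0,0,0,-0.002,-0.008,0],[0,0,0,0,-0.003,-0.011,0],[0,0,0,0,-0.003,-0.014,0],[0,0,0,0,-0.003,-0.017,0],[0,0,0,0,-0.004,-0.02,0],[0,0,0,0,-0.004,-0.023,0],[0,0,0,0,-0.004,-0.025,0]]]}}

```text
clock: 7.05
tcp_pos: [0.4604, -0.2347, 0.0505]
orientation: [-0.48, -0.517, -0.472, 0.528]
wrist_force: [-5.6, -14.6, -2.3]
finger_gap: -0.0005
```

```bash
python3 look.py 9
```

```text
7.05 [ 0.4604 -0.2347  0.0505] [ -5.61 -14.57  -2.33] [-2.72  1.04  0.11]
grip [[0.3997, -0.1986, 0.091], [0.5166, -0.2099, 0.091]] ang_axis -0.096 free-end vs nut -0.06
```

View pics/m9.png

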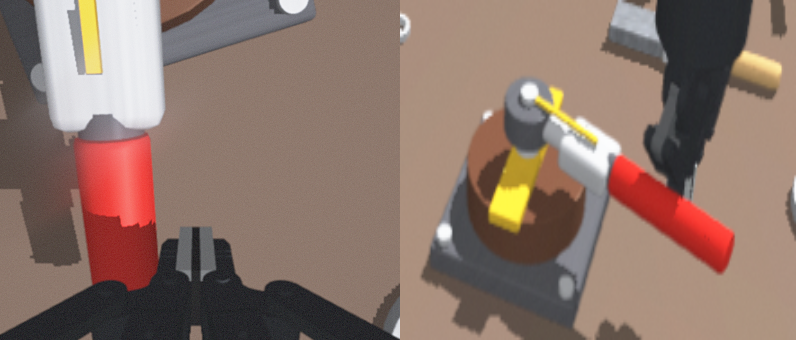

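The handle has turned about 0.18 rad, the pointer is still in line with it, and the force is 15.7 N.

Emit:
{"name": "step_arm", "arguments": {"moves": [[[0,0,0,0,-0.002,-0.005,0],[0,0,0,0,-0.002,-0.008,0],[0,0,0,0,-0.002,-0.011,0],[0,0,0,0,-0.003,-0.014,0],[0,0,0,0,-0.003,-0.017,0],[0,0,0,0,-0.003,-0.02,0]]]}}

```text
clock: 7.75
tcp_pos: [0.4605, -0.2195, 0.051]
orientation: [-0.483, -0.516, -0.468, 0.531]
wrist_force: [-0.7, -15.4, -5.1]
finger_gap: 0.0002
```

```bash
python3 look.py 10
```

```text
7.75 [ 0.4605 -0.2195  0.051 ] [ -0.75 -15.35  -5.14] [-2.99  0.19 -0.11]
grip [[0.4014, -0.1768, 0.091], [0.5188, -0.2001, 0.091]] ang_axis -0.196 free-end vs nut -0.166
```

View pics/m10.png

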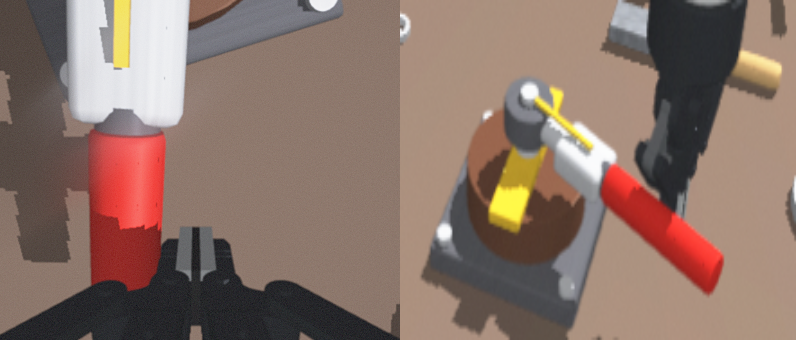

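Turned about 0.29 rad. The pointer is still in line and the force is 15.4 N, so the clutch should start to slip soon. Smaller steps from here.

Emit:
{"name": "step_arm", "arguments": {"moves": [[[0,0,0,0,-0.001,-0.004,0],[0,0,0,0,-0.001,-0.006,0],[0,0,0,0,-0.001,-0.008,0],[0,0,0,0,-0.001,-0.01,0],[0,0,0,0,-0.001,-0.012,0]]]}}

```text
clock: 8.35
tcp_pos: [0.4613, -0.2118, 0.0512]
orientation: [-0.484, -0.515, -0.465, 0.533]
wrist_force: [-1.0, -13.0, -4.5]
finger_gap: -0.0003
```

```bash
python3 look.py 11
```

```text
8.35 [ 0.4613 -0.2118  0.0512] [ -1.   -12.98  -4.47] [-2.6   0.25 -0.13]
grip [[0.4034, -0.1646, 0.091], [0.5202, -0.1947, 0.091]] ang_axis -0.252 free-end vs nut -0.225
```

View pics/m11.png

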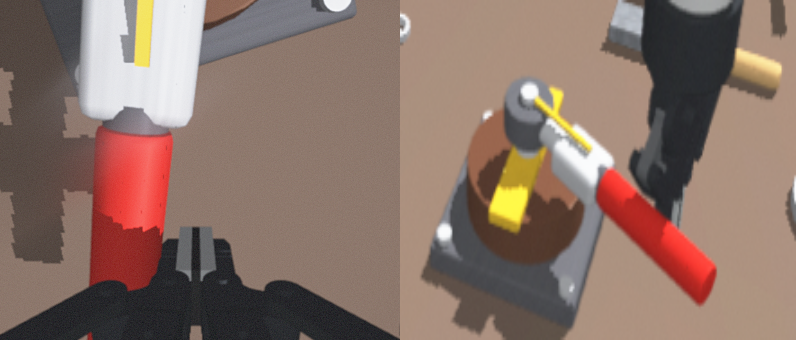

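The force has dropped to 13 N and the pointer is starting to leave the handle line, so the clutch is slipping. I'll keep to small steps.

Emit:
{"name": "step_arm", "arguments": {"moves": [[[0,0,0,0,0,-0.003,0],[0,0,0,0,0,-0.005,0],[0,0,0,0,0,-0.007,0],[0,0,0,0,0,-0.009,0],[0,0,0,0,0,-0.01,0]]]}}

```text
clock: 8.95
tcp_pos: [0.4626, -0.2035, 0.0511]
orientation: [-0.485, -0.514, -0.464, 0.534]
wrist_force: [0.3, -6.4, -1.7]
finger_gap: 0.0001
```

```bash
python3 look.py 12
```

```text
8.95 [ 0.4626 -0.2035  0.0511] [ 0.34 -6.44 -1.67] [-1.21  0.14 -0.05]
grip [[0.4061, -0.153, 0.091], [0.5221, -0.1894, 0.091]] ang_axis -0.304 free-end vs nut -0.282
```

View pics/m12.png

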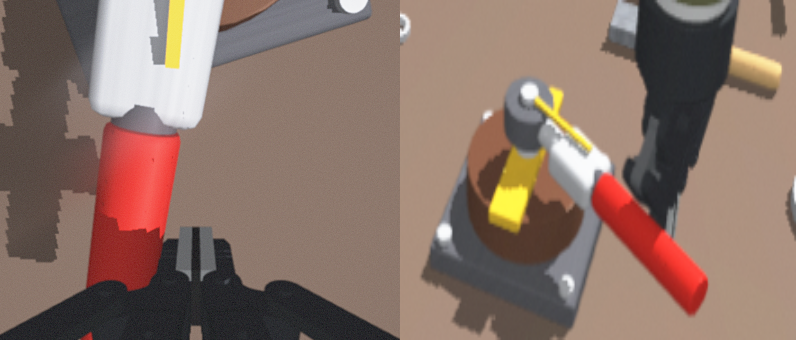

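Force is down to 6.4 N and the slip is roughly 0.11 rad. A few more mm should do it.

Emit:
{"name": "step_arm", "arguments": {"moves": [[[0,0,0,0,0,-0.002,0],[0,0,0,0,0,-0.004,0],[0,0,0,0,0,-0.006,0],[0,0,0,0,0,-0.006,0]]]}}

```text
clock: 9.45
tcp_pos: [0.4637, -0.1973, 0.051]
orientation: [-0.485, -0.514, -0.464, 0.534]
wrist_force: [0.4, -2.0, -0.3]
finger_gap: -0.0001
```

```bash
python3 look.py 13
```

```text
9.45 [ 0.4637 -0.1973  0.051 ] [ 0.45 -2.01 -0.33] [-0.31 -0.14 -0.02]
grip [[0.4087, -0.1439, 0.091], [0.5237, -0.1856, 0.091]] ang_axis -0.348 free-end vs nut -0.328
```

View pics/m13.png

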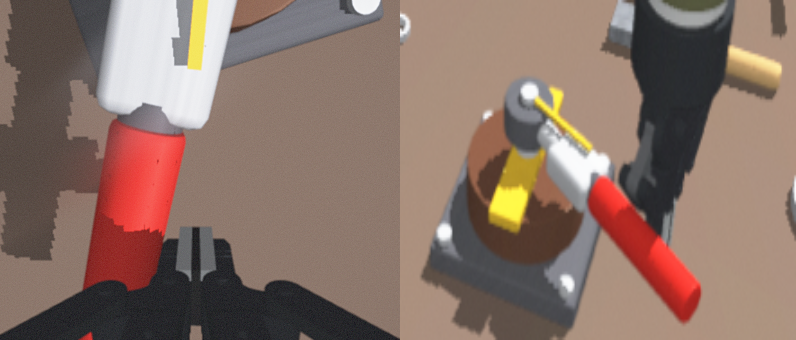

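Emit:
{"name": "step_arm", "arguments": {"moves": [[[0,0,0,0,0,-0.002,0],[0,0,0,0,0,-0.003,0],[0,0,0,0,0,-0.003,0],[0,0,0,0,0,-0.003,0]]]}}

```text
clock: 9.95
tcp_pos: [0.4636, -0.1937, 0.0507]
orientation: [-0.485, -0.514, -0.464, 0.534]
wrist_force: [-0.9, 0.4, 0.5]
finger_gap: -0.0002
```

```bash
python3 look.py 14
```

```text
9.95 [ 0.4636 -0.1937  0.0507] [-0.89  0.37  0.45] [ 0.02 -0.   -0.07]
grip [[0.4134, -0.1299, 0.091], [0.5267, -0.1802, 0.091]] ang_axis -0.418 free-end vs nut -0.399
```

View pics/m14.png

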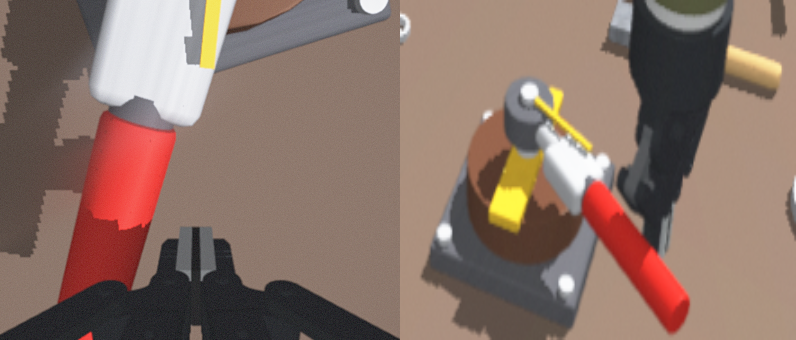

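The handle jumped ahead by about 0.07 rad while the tool moved under 4 mm, and the force fell to zero. That is the click. I'll back away and lift.

Emit:
{"name": "step_arm", "arguments": {"moves": [[[0,0,0,0,0,0.02,0],[0,0,0,0,0,0.045,0],[0,0,0,0,0,0.06,0],[0,0,0,-0.04,0,0.06,0],[0,0,0,-0.08,0,0.06,0],[0,0,0,-0.12,0,0.08,0],[0,0,0,-0.16,0,0.12,0],[0,0,0,-0.16,0,0.16,0],[0,0,0,-0.16,-0.04,0.2,0],[0,0,0,-0.16,-0.08,0.22,0],[0,0,0,-0.16,-0.1,0.22,0],[0,0,0,-0.16,-0.1,0.22,0]]]}}

```text
clock: 11.25
tcp_pos: [0.3399, -0.3966, 0.2192]
orientation: [-0.483, -0.515, -0.463, 0.535]
wrist_force: [0.5, 0.8, 1.0]
finger_gap: -0.0001
```

```bash
python3 look.py 15
python3 - <<'E'
from h import *
t,_=env.read_camera("top");cv2.imwrite("pics/t15.png",t[:,:,::-1]);cv2.imwrite("pics/t15z.png",cv2.resize(t[140:320,340:500],None,fx=3.3,fy=3.3,interpolation=2)[:,:,::-1])
h=cv2.cvtColor(t,cv2.COLOR_RGB2HSV)
def blue(im):
    h=cv2.cvtColor(im,cv2.COLOR_RGB2HSV);m=(h[...,0]>100)&(h[...,0]<125)&(h[...,1]>180);m[:,:140]=0;m[:,240:]=0;return ray("top",axis(m),0.091).mean(0)
print("blue",blue(t),blue(cv2.imread("pics/top0.png")[:,:,::-1].copy()))
m=redmask(t,(380,215,500,330));E=ray("top",axis(m),0.091);E=E[np.argsort(E[:,0])];d=E[1]-E[0];print(E,np.arctan2(d[1],d[0]), np.arctan2(-0.217-E[0][1],0.608-E[0][0]))
E
```

```text
11.25 [ 0.3399 -0.3966  0.2192] [0.53 0.83 1.05] [ 0.   -0.05 -0.  ]
grip [[0.4131, -0.133, 0.091], [0.5268, -0.1772, 0.091]] ang_axis -0.371 free-end vs nut -0.384
blue [0.46027738 0.21493594 0.091     ] [0.46025391 0.21487641 0.091     ]
[[ 0.41656943 -0.13581411  0.091     ]
 [ 0.52370726 -0.18216623  0.091     ]] -0.4083240161325351 -0.40110892125044545
```

View pics/t15.png

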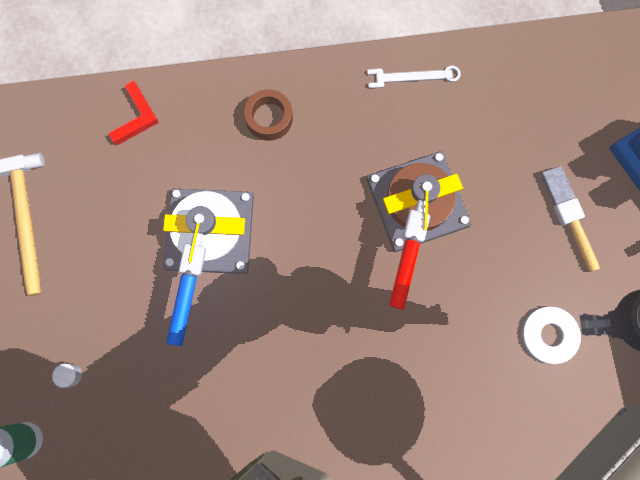

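View pics/t15z.png

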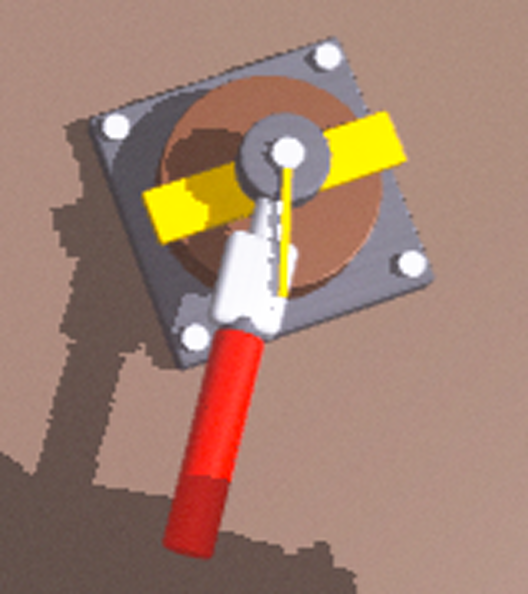

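The top picture shows the handle about 11° off the yellow pointer: the pointer runs straight down from (427,187), and the grip ends at (398,307). The blue wrench hasn't moved, and the gripper is clear of everything near (600,325).

```bash
python3 -c "
from h import *
print(abs(env.get_state()['qvel']).max(),env.get_state()['wrist_force']);print(env.hand_in())"
```

```text
0.018572579656452797 [ 0.25604578 -0.59449682 -0.59468871]
the job is handed in; nothing more can be done
None
```

I tightened the red wrench's nut until the clutch clicked once, backed off straight away and lifted the arm clear. I handed the job in at about 11.5 s; no verdict was reported.

- **Click:** the push force rose to about 16 N and faded. The handle then jumped ahead by itself, with the force at zero. In the final top picture it sits about 11° off the yellow pointer.
- **Nut angle:** the handle turned about 0.52 rad in all. Taking off the 0.20 rad of slip leaves about 0.32 rad, plus the unknown starting angle of 0 to 0.15. That puts the nut at 0.32–0.47 rad, inside the 0.30–0.55 window. If it started at 0, though, 0.32 is only just above the lower limit, and I had no direct reading of it.
- **Blue wrench:** its grip moved less than 0.1 mm in the top camera.
- **Robot:** it was clear of everything in the last picture, with wrist force at noise level.

**What disagreed:** the shut fingertips were about 27 mm behind the reported TCP, not 11 mm ahead as stated. My first push therefore passed over the bar without touching it. I confirmed this with side-camera depth and repeated the push 36 mm lower. The two cameras also differ by up to about 0.04 rad on the handle's angle.

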